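# Load the glue brush and hold it ready over the cover plate

### The arm

A 6-joint arm with a two-finger parallel gripper is mounted at the origin on a cart in front of the work surface, level with it; the furniture and walls round the work are solid. World frame = base frame: x ahead of the robot, y to its left, z up, the work surface at z = 0. Lengths are in mm, angles in rad, forces in N, time in s.
With the tool pointing down it reaches from about 300 to 875 mm from the base axis. Payload 4.2 kg.
Tool frame: the origin (TCP) lies midway between the tips of the shut fingers; the grasp point (between the pads) lies 19 mm behind it (robot.grasp_offset is the z of the grasp point in the tool frame, in mm); z points along the fingers, y is the line along which they close (so a half turn about z gives the same grasp; the last joint's range is limited). The gripper opens to 85 mm and grips with 20 to 120 N. Pads are 22 mm wide; open, the fingers measure 114 mm over their backs; the gripper's body (76 mm by 85 mm) begins 54 mm behind the grasp point. The pads swing forward as they close: fully open they stand 13 mm farther back than shut.
Start: joints at [1.32, 0.32, 1.565, -0, 1.257, -0.02], TCP at [131.536, 559.768, 231.338] pointing down, gripper open.
Joint ranges: [-3.11, 3.11], [-0.84, 2.01], [0.21, 2.61], [-1.34, 4.49], [0.05, 2.63], [-2.56, 2.56]. Speed limits (rad/s): [2.57, 2.57, 3.14, 3.14, 3.14, 3.14].

### API

Orientations are given as a unit quaternion [w, x, y, z].
In Python, from bench import robot, optics gives the robot as it stands.
- The arm moves only by the shell command python3 -m creep 'ROWS' [FORCE]. ROWS is JSON, a list of rows, each an object of numbers: "x", "y", "z": the shift along the tool's x, y, z normalised to -1 to 1, where 1 is 0.1 m; "ax", "ay", "az": the turn, a rotation vector about the tool's x, y, z normalised to -1 to 1, where 1 is pi/2 rad; "claw": the closure, from 0 (fully open) to 1 (shut). In form: [{"x": .., "y": .., "z": .., "ax": .., "ay": .., "az": .., "claw": ..}, ...]. A call has 1 to 20 rows; each row is the pose to reach, as a shift and turn from the pose commanded when the call began, along the tool's axes at that moment; what a row does not reach only later rows make up. A row lasts 1/12 s, in which the tool goes at most 41.7 mm and 7.16 degrees, less where a joint would pass 70% of its speed; a pose out of reach is approached as far as the arm can. A call with a number of a shift or a turn outside -1 to 1 is refused whole. A call with a gripper value outside its range is refused whole. The fingers move at their own pace and stop on an object; FORCE is the grip in N (left out, the last holds). Time passes only in rows, so rows that repeat a pose let the fingers close. It gives the time, the measured TCP pose, the force, the opening and the grip force at its end, in the units of the state.
- robot.sense(): the state, without advancing time (a new reading comes with each control period).
- optics.snapshot(name): name is "scene" or "top" or "wrist"; returns the picture (480x640x3 uint8, blue, green, red); there is no depth.
- optics.get_calibration(name): a dict with "fx", "fy", "cx", "cy" (pixels), "eye" and "rotation" of the camera in the world. Camera axes: x right, y down, z forward; pixel columns grow to the right and rows downward; lengths in mm; the calibration is good to about 2 mm. A picture is of the moment at which its call begins: read the wrist's pose just before it. get_calibration takes no time and is no camera call; for the wrist camera it gives the pose at the moment of the call.
- robot.finish_job(): hands the job in; it is judged then, once.
The state is a dict: "time": time; "joint_positions": joint angles; "joint_vel": joint speeds; "joint_torque": joint torques, N m; "eef_pos": TCP position; "eef_rot": TCP orientation; "force": force on the tool from outside, world axes, zero at the start; "ft_torque": the same for the moment, N m; "width": opening from 0.0 (shut) to 1.0 (fully open); "grip_force": force on a finger pad.
Only numpy, scipy, OpenCV 4.12 (cv2) and the standard library are available. Lean on these libraries where they do the work, as an engineer would, in place of code of your own. Each camera call takes 0.05 s, during which the arm holds its last target. There are 200 camera calls.

### The job

Draw the flat brush up out of its sloping stand, dip the tip of its bristles 2 to 3 cm deep into the round metal pot on the other side, then turn the brush level and keep it raised about 20 cm above the bench with the bristle tip over the middle of the red cover plate, ready for the first stroke. Finish while still holding the brush there, quite still. Do not tip the pot or shove it about, and leave the cover plate and the other things on the bench where they are.

Things in the scene. Friction and masses are not known exactly. Their poses are not given: they have to be found in the camera images.
- brush: Flat brush, 230 mm long, 0.09 kg: light wooden handle 30 mm wide, 16 mm thick; dark stiff bristles 28 x 20 mm, 85 mm long. Origin: mid-length, underside. y: along the brush, bristle end -115, handle end +115; x: across the width; z: through the thickness (handle 5 to 21, bristles 0 to 20). Starts in the stand, x level, bristles down, sloping 45 degrees, handle up towards the robot.
- bristle_tip (a point): Middle of the bristles' end face: in the brush's frame x = 0, y = -115, z = +10 mm.
- brush_stand: Wooden stand fixed to the bench, left or right of the cover plate: base 135 x 76 x 10 mm; socket inside 37 mm wide, 27 mm high, 80 mm deep, walls 7 mm, sloping 45 degrees, mouth up and towards the stand's -x (robot's side), top edge about 105 mm high. Origin: centre of the base's underside, z up. The brush comes out along the socket, along its own +y axis.
- socket_floor (a point): Where the middle of the bristles' end rests at the socket's bottom: 27 mm from the stand's origin along its +x, 27 mm above the bench.
- glue_pot: Round open aluminium pot, empty, loose, 0.45 kg: outside diameter 100 mm at the rim, 88 mm at the foot, 58 mm high, wall 3 mm, bottom 4 mm. Origin: centre of the underside, z up. The cover plate lies between it and the stand.
- pot_mouth (a point): Centre of the pot's mouth at rim height, 58 mm above its underside. Dipped means the bristle tip is at least 12 mm below this height and within 35 mm of the pot's axis.
- cover_plate: Red rounded cover plate 110 x 200 x 16 mm (x, y, z) with two small black spots, lying loose and flat between stand and pot, its length roughly crosswise to the robot; origin in its middle, underside; z up.
- plate_middle (a point): Middle of the cover plate, on its upper face.
- mallet: Wooden mallet 95 x 264 x 55 mm lying on the bench, bystander; origin centre of its underside.
- blue_tape: Roll of blue tape, 113 mm diameter, 35 mm high, lying flat, bystander; origin centre of its underside.
- tape_measure: Black and green tape measure 39 x 91 x 66 mm, bystander; origin centre of its underside.
- sanding_block: Sanding block 66 x 115 x 30 mm, bystander near the robot's edge; origin centre of its underside.
- pencil: Yellow pencil 14 x 190 x 8 mm lying at the bench's near edge, bystander; origin centre of its underside.
- brush_grip (a point): Good grip point inside the handle (brush frame 0, 35, 13 mm), about 130 mm above the bench at the start: grip across the 30 mm width (along the brush's x), from straight above. The lowest 80 mm of the brush are in the socket, the other 150 mm are free; handle end about 190 mm above the bench.

How it is judged:
By the outcome, as a careful person would: the job done as asked, in the order asked, and still so for the second after the job is handed in, while the arm keeps its last pose, push and grip.
It also fails if it takes over 48 s, if anything falls off the work surface, if the arm or the gripper's body presses on something with over 40 N, if the wrist force passes 120 N, or if a joint passes its speed limit or range.

## Working session

There is one attempt and no reset: what is moved stays moved. The work goes in short steps, Python scripts to look and compute and a shell command to move; the robot and the scene stay as the last step left them, time stands still between calls to the robot, and variables do not carry over. Pictures are saved under pics/ and viewed, at most 10 in all, crops included, and the job is handed in when it is done.

```bash
ls; mkdir -p pics; python3 - <<'E'
from bench import robot, optics
import cv2
for n in("scene","top"):
    c=optics.get_calibration(n);print(n,c)
    cv2.imwrite(f"pics/{n}0.png",optics.snapshot(n))
s=robot.sense();print(s, robot.grasp_offset)
E
```

```text
pics
scene {'fx': 480.522324546635, 'fy': 480.522324546635, 'cx': 312.061083235712, 'cy': 238.489965123543, 'eye': array([ 102.88744189, -673.93963571,  998.10761137]), 'rotation': array([-0.33120373,  0.89747647, -0.27036808,  0.10835667])}
top {'fx': 482.37111016233524, 'fy': 482.37111016233524, 'cx': 317.8928688323513, 'cy': 242.9013214399816, 'eye': array([-174.89510257,  -34.17712938, 1335.16535753]), 'rotation': array([-0.18729518,  0.68702018, -0.67905855,  0.17833474])}
{'time': 0.1, 'joint_positions': array([ 1.31999094e+00,  3.20237344e-01,  1.56553852e+00,  1.66476092e-05,
        1.25744094e+00, -1.99737596e-02]), 'joint_vel': array([-1.14668110e-04, -8.70149675e-04, -3.88492255e-03, -6.86794140e-05,
       -3.04528696e-04, -9.00821394e-05]), 'joint_torque': array([-1.65563297e-04, -4.16410875e+01, -2.34706289e+01, -8.77583147e-05,
        4.76999659e-03, -1.19088406e-05]), 'eef_pos': array([131.42551161, 559.33701547, 230.56815468]), 'eef_rot': array([-1.17455255e-04,  1.15162261e-01,  9.93346362e-01, -8.03578047e-04]), 'force': array([ 0.17072743, -1.2096339 ,  0.41271652]), 'ft_torque': array([ 0.02819563, -0.01944737,  0.04804378]), 'grip_force': 0.0, 'width': 1.0012014676434413} -18.700000000000003
```

View pics/scene0.png

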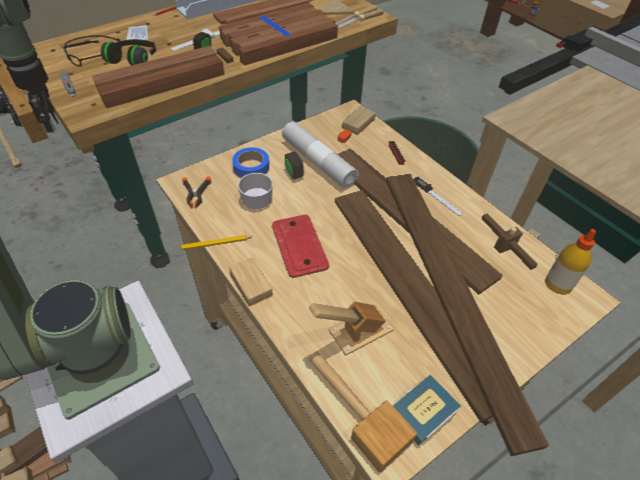

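View pics/top0.png

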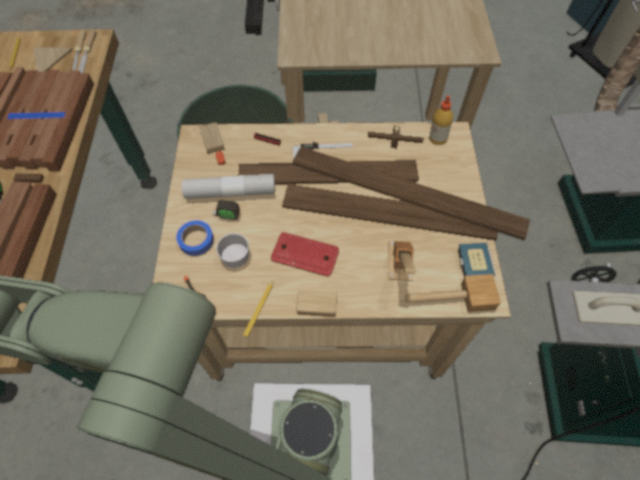

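The views show the stand with brush at scene (345,320) and top (402,262). The pot is at scene (255,190) and top (234,250), and the red plate is at scene (300,245) and top (306,253). I'll enlarge these areas next.

```bash
cat > h.py <<'E'
import numpy as np, cv2
from scipy.spatial.transform import Rotation as R
from bench import robot, optics
def rot(q): return R.from_quat(np.roll(np.array(q),-1))
def ray(c,u,v):
    d=rot(c["rotation"]).apply([(u-c["cx"])/c["fx"],(v-c["cy"])/c["fy"],1.]); return np.array(c["eye"]),d/np.linalg.norm(d)
def plane(c,u,v,z):
    e,d=ray(c,u,v); return e+d*(z-e[2])/d[2]
def proj(c,p):
    q=rot(c["rotation"]).inv().apply(np.array(p)-c["eye"]); return q[0]/q[2]*c["fx"]+c["cx"],q[1]/q[2]*c["fy"]+c["cy"]
def tri(c1,p1,c2,p2):
    e1,d1=ray(c1,*p1);e2,d2=ray(c2,*p2)
    t=np.linalg.lstsq(np.c_[d1,-d2],e2-e1,rcond=None)[0]
    a,b=e1+t[0]*d1,e2+t[1]*d2; return (a+b)/2,np.linalg.norm(a-b)
E
python3 - <<'E'
from h import *
S=cv2.imread("pics/scene0.png");T=cv2.imread("pics/top0.png")
cs=optics.get_calibration("scene");ct=optics.get_calibration("top")
for n,I,c in(("s",S,cs),("t",T,ct)):
    h=cv2.cvtColor(I,cv2.COLOR_BGR2HSV)
    m=(((h[...,0]<6)|(h[...,0]>170))&(h[...,1]>130)&(h[...,2]>80)).astype('uint8')
    k=cv2.findContours(m,0,2)[0];k=max(k,key=cv2.contourArea);r=cv2.minAreaRect(k)
    M=cv2.moments(k);uv=M['m10']/M['m00'],M['m01']/M['m00']
    print(n,uv,r,plane(c,*uv,14))
    b=[plane(c,u,v,14)[:2] for u,v in cv2.boxPoints(r)];print(np.round(b))
a=cv2.resize(S[285:365,290:410],None,fx=5,fy=5,interpolation=cv2.INTER_CUBIC)
cv2.imwrite("pics/c1.png",a)
b=cv2.resize(T[225:295,375:435],None,fx=6,fy=6,interpolation=cv2.INTER_CUBIC)
p1=cv2.resize(S[165:215,230:280],None,fx=8,fy=8,interpolation=cv2.INTER_CUBIC)
p2=cv2.resize(T[225:275,209:259],None,fx=8,fy=8,interpolation=cv2.INTER_CUBIC)
cv2.imwrite("pics/c2.png",np.hstack([b[:400],p1[:400]]))
E
```

```text
s (299.7802821220484, 245.475620975161) ((300.25, 244.74998474121094), (61.031951904296875, 41.10960388183594), 71.56504821777344) [547.27613757  20.07748888  14.        ]
[[526. 134.]
 [645. 117.]
 [571. -83.]
 [466. -63.]]
t (305.1812218122181, 253.6772242722427) ((304.5599365234375, 253.49349975585938), (61.37575912475586, 29.814281463623047), 15.592809677124023) [547.60651042  28.07513436  14.        ]
[[526. 134.]
 [630. 114.]
 [571. -75.]
 [471. -50.]]
```

View pics/c1.png

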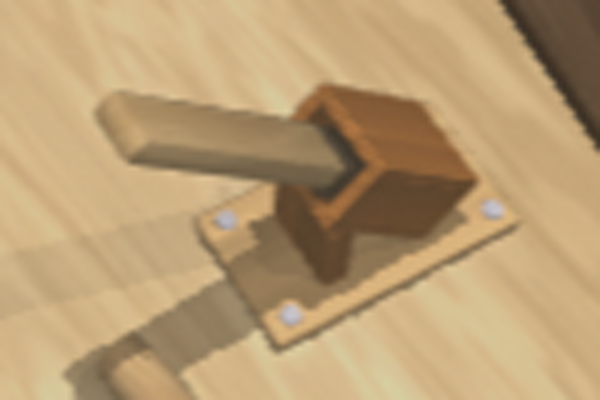

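View pics/c2.png

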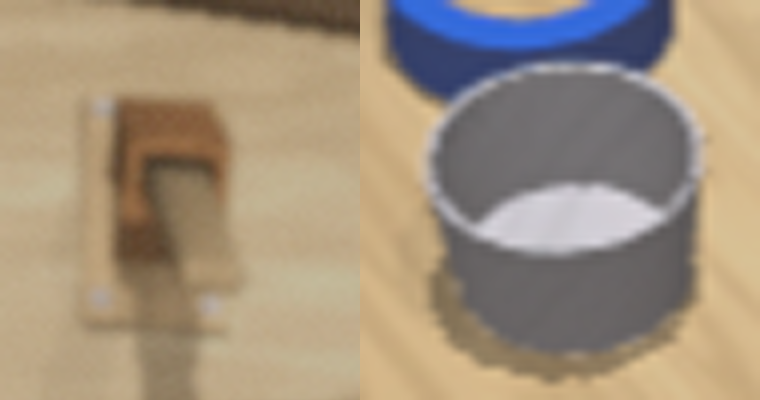

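Scene crop 1 shows the base screws at about (226,219), (291,314) and (492,209), with the handle end at about (115,125). In crop 2 (top view) the screws are at about (103,105), (100,297) and (208,303), and the pot rim is clear in the scene view.

```bash
python3 - <<'E'
from h import *
S=cv2.imread("pics/scene0.png");T=cv2.imread("pics/top0.png")
cs=optics.get_calibration("scene");ct=optics.get_calibration("top")
f=lambda x,y,s,ox,oy:((x+.5)/s-.5+ox,(y+.5)/s-.5+oy)
a=[plane(cs,*f(*p,5,290,285),10) for p in((226,219),(291,314),(492,209))]
b=[plane(ct,*f(*p,6,375,225),10) for p in((100,297),(208,303),(103,105))]
# a: near-left, near-right, far-right ; b: near-left, near-right, far-left
print(np.round(a),np.round(b))
print("centre",(a[0]+a[2])/2,(b[1]+b[2])/2)
for d in(a[2]-a[1],b[2]-b[0],a[0]-a[1],b[0]-b[1]):print(np.degrees(np.arctan2(d[1],d[0])),np.linalg.norm(d))
# pot rim (crop 8x at x0=360 in picture)
r1=[plane(cs,*f(x-360,y,8,230,165),58) for x,y in((428,160),(703,160),(572,63),(560,250))]
print(np.round(r1)); print("pot", (r1[0]+r1[1])/2,(r1[2]+r1[3])/2)
c=[proj(ct,[*((r1[0]+r1[1])/2)[:2],58])];print("pot in top",c)
# handle upper-face centreline end
print(tri(cs,f(116,127,5,290,285),ct,f(217,283,6,375,225)))
# top pot
I=T[220:280,205:265];g=cv2.resize(I,None,fx=8,fy=8,interpolation=cv2.INTER_CUBIC)
cv2.imwrite("pics/c3.png",g)
E
```

```text
[[ 480. -234.   10.]
 [ 476. -291.   10.]
 [ 588. -299.   10.]] [[ 481. -236.   10.]
 [ 478. -291.   10.]
 [ 594. -245.   10.]]
centre [ 534.09524611 -266.63895693   10.        ] [ 536.23389203 -268.04564401   10.        ]
-4.229566462709962 111.99146832918981
-4.326846135589321 113.27406395344858
86.0098914493966 56.381903506854655
86.98813719360524 54.642924637276394
[[503. 275.  58.]
 [585. 222.  58.]
 [572. 293.  58.]
 [520. 210.  58.]]
pot [544.18621999 248.74638819  58.        ] [545.80308309 251.22752391  58.        ]
pot in top [(np.float64(232.3001597251929), np.float64(247.15265268558386))]
(array([ 397.13303748, -259.87025315,  195.13633375]), np.float64(0.4930448519478596))
```

View pics/c3.png

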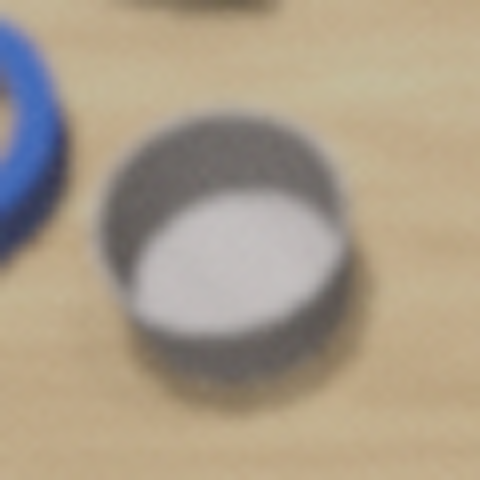

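The stand centre is about (535,-267) with yaw -4.2°. The pot is at (545,250), the plate at (547,26) and the grip point at about (458,-262,132). Now I'll swing over.

```bash
R='0'
python3 -m creep '[{"x":-0.8,"y":-0.8,"z":-0.3,"az":-0.1},{"x":-0.8,"y":-0.8,"z":-0.3,"az":-0.1},{"x":-0.8,"y":-0.8,"z":-0.3,"az":-0.1},{"x":-0.8,"y":-0.8,"z":-0.3,"az":-0.1}]'
python3 -m creep '[{"x":-0.7,"y":-0.9},{"x":-0.7,"y":-0.9},{"x":-0.7,"y":-0.9},{"x":-0.7,"y":-0.9}]'
python3 -c "from bench import robot;print(robot.sense())"
```

```text
{'time': 0.1, 'joint_positions': array([ 1.31999094e+00,  3.20237344e-01,  1.56553852e+00,  1.66476092e-05,
        1.25744094e+00, -1.99737596e-02]), 'joint_vel': array([-1.14668110e-04, -8.70149675e-04, -3.88492255e-03, -6.86794140e-05,
       -3.04528696e-04, -9.00821394e-05]), 'joint_torque': array([-1.65563297e-04, -4.16410875e+01, -2.34706289e+01, -8.77583147e-05,
        4.76999659e-03, -1.19088406e-05]), 'eef_pos': array([131.42551161, 559.33701547, 230.56815468]), 'eef_rot': array([-1.17455255e-04,  1.15162261e-01,  9.93346362e-01, -8.03578047e-04]), 'force': array([ 0.17072743, -1.2096339 ,  0.41271652]), 'ft_torque': array([ 0.02819563, -0.01944737,  0.04804378]), 'grip_force': 0.0, 'width': 1.0012014676434413}validation failed for argument at $[0]...
validation failed for argument at $[0]...
```

```bash
python3 -m creep '[{"x":-0.8,"y":-0.8,"z":-0.3,"ax":0,"ay":0,"az":-0.1,"claw":0},{"x":-0.8,"y":-0.8,"z":-0.3,"ax":0,"ay":0,"az":-0.1,"claw":0},{"x":-0.8,"y":-0.8,"z":-0.3,"ax":0,"ay":0,"az":-0.1,"claw":0},{"x":-0.8,"y":-0.8,"z":-0.3,"ax":0,"ay":0,"az":-0.1,"claw":0}]' && python3 -m creep '[{"x":-0.7,"y":-0.9,"z":0,"ax":0,"ay":0,"az":0,"claw":0},{"x":-0.7,"y":-0.9,"z":0,"ax":0,"ay":0,"az":0,"claw":0},{"x":-0.7,"y":-0.9,"z":0,"ax":0,"ay":0,"az":0,"claw":0},{"x":-0.7,"y":-0.9,"z":0,"ax":0,"ay":0,"az":0,"claw":0}]'
```

```text
time: 0.43
eef_pos: [193.3, 459.7, 262.9]
eef_rot: [0.001, 0.038, 0.999, -0.0]
force: [0.2, 0.3, -0.2]
width: 0.999
grip_force: 0.0
time: 0.77
eef_pos: [255.9, 364.8, 261.1]
eef_rot: [0.0, 0.039, 0.999, -0.001]
force: [-0.1, -0.0, -0.3]
width: 1.002
grip_force: 0.0
```

Works as planned. I'll continue to above the handle.

```bash
for i in 1 2; do python3 -m creep '[{"x":-0.7,"y":-0.9,"z":0,"ax":0,"ay":0,"az":0,"claw":0},{"x":-0.7,"y":-0.9,"z":0,"ax":0,"ay":0,"az":0,"claw":0},{"x":-0.7,"y":-0.9,"z":0,"ax":0,"ay":0,"az":0,"claw":0},{"x":-0.7,"y":-0.9,"z":0,"ax":0,"ay":0,"az":0,"claw":0}]' >/dev/null; done
for i in 1 2 3 4; do python3 -m creep '[{"x":-0.3,"y":-1,"z":0,"ax":0,"ay":0,"az":0,"claw":0},{"x":-0.3,"y":-1,"z":0,"ax":0,"ay":0,"az":0,"claw":0},{"x":-0.3,"y":-1,"z":0,"ax":0,"ay":0,"az":0,"claw":0},{"x":-0.3,"y":-1,"z":0,"ax":0,"ay":0,"az":0,"claw":0}]' | grep -E 'eef|force:|time'; done
python3 - <<'E'
from h import *
print(robot.sense()["joint_positions"])
cv2.imwrite("pics/w1.png",optics.snapshot("wrist"));print(optics.get_calibration("wrist"))
E
```

```text
time: 1.77
eef_pos: [403.7, 75.1, 261.0]
eef_rot: [-0.0, 0.039, 0.999, -0.0]
force: [0.3, -0.4, 0.1]
grip_force: 0.0
time: 2.1
eef_pos: [426.9, -26.5, 261.0]
eef_rot: [0.0, 0.038, 0.999, -0.0]
force: [-0.4, 0.3, -0.5]
grip_force: 0.0
time: 2.43
eef_pos: [449.8, -128.2, 260.8]
eef_rot: [0.0, 0.038, 0.999, -0.0]
force: [1.1, 0.4, 0.1]
grip_force: 0.0
time: 2.77
eef_pos: [472.6, -230.0, 260.5]
eef_rot: [0.0, 0.038, 0.999, 0.0]
force: [0.2, 0.7, -0.5]
grip_force: 0.0
[-4.75015346e-01  2.23625650e-01  1.62477818e+00  2.29098290e-04
  1.29297404e+00 -1.97024782e+00]
{'fx': 404.65117901360156, 'fy': 404.65117901360156, 'cx': 310.97068741890365, 'cy': 238.6693932117039, 'eye': array([ 398.5074639 , -223.28328711,  403.87291223]), 'rotation': array([0.10525027, 0.72584611, 0.67252981, 0.09886079])}
```

View pics/w1.png

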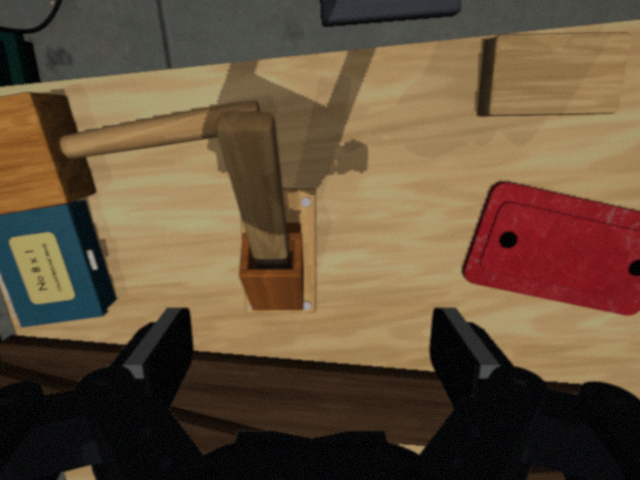

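The wrist view shows the handle end's upper edge centred at about (246,115). The handle enters the socket at about (270,250), and both are clear of the fingers.

```bash
python3 - <<'E'
from h import *
c=dict(optics.get_calibration("wrist"))
print(plane(c,246,114,197), plane(c,270,258,107))
s=robot.sense();print(s["eef_pos"])
d=np.array([.997,-.074,0]);g=np.array([535,-267.5,0])-77*d+[0,0,132]
print("grip",g)
w=rot(s["eef_rot"])
t=np.radians(20)
print("end",g-59*d,"mouth",g+47*d)
tz=-np.sin(t)*d-[0,0,np.cos(t)]
for back in(70,0):
    p=g+tz*(18.7-back);print(back,p,w.inv().apply(p-s["eef_pos"])/100, "tool-z cmp",w.inv().apply(tz))
E
```

```text
[ 394.26257926 -254.38300556  197.        ] [ 500.01002674 -262.33060867  107.        ]
[ 471.77212677 -228.04788356  260.55236278]
grip [ 458.231 -261.802  132.   ]
end [ 399.408 -257.436  132.   ] mouth [ 505.09 -265.28  132.  ]
70 [ 475.72399645 -263.10037687  180.20623145] [-0.06626295 -0.34816971  0.80272449] tool-z cmp [ 0.34119446 -0.00212665  0.93995828]
0 [ 451.85441065 -261.32871253  114.42774799] [ 0.17257317 -0.34965837  1.46069529] tool-z cmp [ 0.34119446 -0.00212665  0.93995828]
```

```bash
python3 -m creep '[{"x":-0.07,"y":-0.33,"z":0,"ax":0,"ay":0.22,"az":0,"claw":0},{"x":-0.07,"y":-0.33,"z":0,"ax":0,"ay":0.22,"az":0,"claw":0},{"x":-0.07,"y":-0.33,"z":0.2,"ax":0,"ay":0.22,"az":0,"claw":0},{"x":-0.07,"y":-0.33,"z":0.5,"ax":0,"ay":0.22,"az":0,"claw":0},{"x":-0.07,"y":-0.33,"z":0.8,"ax":0,"ay":0.22,"az":0,"claw":0},{"x":-0.07,"y":-0.33,"z":0.8,"ax":0,"ay":0.22,"az":0,"claw":0},{"x":-0.07,"y":-0.33,"z":0.8,"ax":0,"ay":0.22,"az":0,"claw":0}]'
python3 - <<'E'
from h import *
s=robot.sense();print(s["joint_positions"])
w=rot(s["eef_rot"]);print(np.round(w.as_matrix(),3))
g=np.array([458,-260.5,132]);p=g+w.apply([0,0,18.7]);print(w.inv().apply(p-s["eef_pos"])/100)
E
```

```text
time: 3.4
eef_pos: [475.1, -259.7, 180.7]
eef_rot: [-0.174, 0.035, 0.984, 0.007]
force: [-0.2, 0.1, 0.4]
width: 0.998
grip_force: 0.0
[-0.44843946  0.47188984  1.5044297  -0.12484681  1.49308258 -1.91766598]
[[-0.937  0.072 -0.341]
 [ 0.067  0.997  0.026]
 [ 0.342  0.002 -0.94 ]]
[-0.00655792 -0.02131894  0.70263957]
```

```bash
python3 -m creep '[{"x":0,"y":-0.02,"z":0.3,"ax":0,"ay":0,"az":0,"claw":0},{"x":0,"y":-0.02,"z":0.5,"ax":0,"ay":0,"az":0,"claw":0},{"x":0,"y":-0.02,"z":0.7,"ax":0,"ay":0,"az":0,"claw":0},{"x":0,"y":-0.02,"z":0.7,"ax":0,"ay":0,"az":0,"claw":0},{"x":0,"y":-0.02,"z":0.7,"ax":0,"ay":0,"az":0,"claw":0}]'
python3 -m creep '[{"x":0,"y":0,"z":0,"ax":0,"ay":0,"az":0,"claw":0.4},{"x":0,"y":0,"z":0,"ax":0,"ay":0,"az":0,"claw":0.5},{"x":0,"y":0,"z":0,"ax":0,"ay":0,"az":0,"claw":0.6},{"x":0,"y":0,"z":0,"ax":0,"ay":0,"az":0,"claw":0.8},{"x":0,"y":0,"z":0,"ax":0,"ay":0,"az":0,"claw":1},{"x":0,"y":0,"z":0,"ax":0,"ay":0,"az":0,"claw":1},{"x":0,"y":0,"z":0,"ax":0,"ay":0,"az":0,"claw":1},{"x":0,"y":0,"z":0,"ax":0,"ay":0,"az":0,"claw":1},{"x":0,"y":0,"z":0,"ax":0,"ay":0,"az":0,"claw":1}]' 70
python3 - <<'E'
from h import *
s=robot.sense();w=rot(s["eef_rot"]);
a=np.array([-.7071*.997,.7071*.074,.7071]);print(np.round(w.inv().apply(a),3),np.round(w.as_matrix(),3))
cv2.imwrite("pics/w2.png",optics.snapshot("wrist"))
E
```

```text
time: 3.82
eef_pos: [452.3, -262.1, 117.3]
eef_rot: [-0.171, 0.036, 0.985, 0.006]
force: [-0.1, 0.3, 0.3]
width: 0.999
grip_force: 0.0
time: 4.57
eef_pos: [451.9, -262.7, 116.1]
eef_rot: [-0.171, 0.036, 0.985, 0.006]
force: [0.1, 0.2, 6.3]
width: 0.337
grip_force: 70.9
[ 0.904  0.    -0.427] [[-0.939  0.074 -0.337]
 [ 0.069  0.997  0.025]
 [ 0.338 -0.    -0.941]]
```

View pics/w2.png

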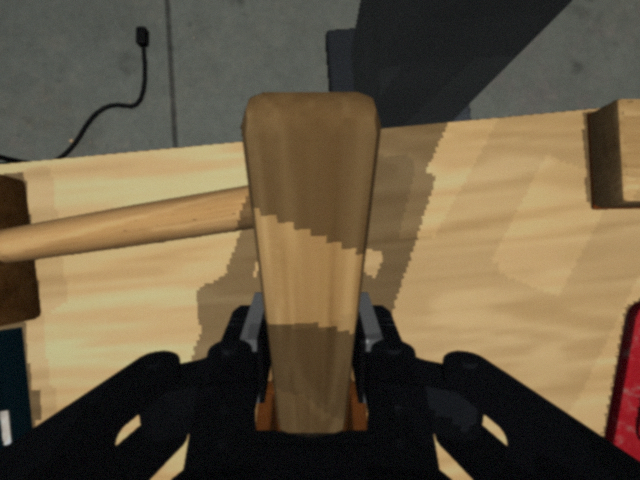

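The handle is held centred between the pads (columns 265–360), straight along the image. Now I draw it out along its axis.

```bash
python3 -m creep '[{"x":0.09,"y":0,"z":-0.043,"ax":0,"ay":0,"az":0,"claw":1},{"x":0.18,"y":0,"z":-0.085,"ax":0,"ay":0,"az":0,"claw":1},{"x":0.27,"y":0,"z":-0.128,"ax":0,"ay":0,"az":0,"claw":1},{"x":0.36,"y":0,"z":-0.17,"ax":0,"ay":0,"az":0,"claw":1}]'
python3 -m creep '[{"x":0.14,"y":0,"z":-0.064,"ax":0,"ay":0,"az":0,"claw":1},{"x":0.27,"y":0,"z":-0.128,"ax":0,"ay":0,"az":0,"claw":1},{"x":0.4,"y":0,"z":-0.19,"ax":0,"ay":0,"az":0,"claw":1},{"x":0.54,"y":0,"z":-0.256,"ax":0,"ay":0,"az":0,"claw":1},{"x":0.65,"y":0,"z":-0.31,"ax":0,"ay":0,"az":0,"claw":1},{"x":0.65,"y":0,"z":-0.31,"ax":0,"ay":0,"az":0,"claw":1}]'
python3 - <<'E'
from h import *
s=robot.sense();print(s["joint_positions"])
E
```

```text
time: 4.95
eef_pos: [423.2, -260.6, 144.4]
eef_rot: [-0.171, 0.036, 0.985, 0.006]
force: [3.0, -0.7, 0.7]
width: 0.337
grip_force: 70.6
time: 5.45
eef_pos: [371.1, -256.7, 196.8]
eef_rot: [-0.172, 0.037, 0.984, 0.006]
force: [0.6, 0.4, -0.7]
width: 0.336
grip_force: 70.6
[-0.52591404  0.31542375  1.71223351 -0.15048661  1.42839183 -1.97679167]
```

```bash
python3 -m creep '[{"x":0.08,"y":0,"z":-0.22,"ax":0,"ay":0,"az":0,"claw":1},{"x":0.16,"y":0,"z":-0.44,"ax":0,"ay":0,"az":0,"claw":1},{"x":0.24,"y":0,"z":-0.66,"ax":0,"ay":0,"az":0,"claw":1},{"x":0.24,"y":0,"z":-0.66,"ax":0,"ay":0,"az":0,"claw":1}]'
for i in 1 2 3 4 5 6; do python3 -m creep '[{"x":-0.013,"y":0.22,"z":-0.005,"ax":0,"ay":0,"az":0,"claw":1},{"x":-0.026,"y":0.44,"z":-0.01,"ax":0,"ay":0,"az":0,"claw":1},{"x":-0.04,"y":0.66,"z":-0.015,"ax":0,"ay":0,"az":0,"claw":1},{"x":-0.053,"y":0.87,"z":-0.02,"ax":0,"ay":0,"az":0,"claw":1}]' |grep -E 'pos|rot'; done
python3 - <<'E'
from h import *
s=robot.sense();w=rot(s["eef_rot"]);print(s["time"],s["joint_positions"],s["eef_pos"],np.round(w.as_matrix(),3))
S=optics.snapshot("scene");T=optics.snapshot("top")
cv2.imwrite("pics/s2.png",S);cv2.imwrite("pics/t2.png",T)
E
```

```text
time: 5.78
eef_pos: [374.1, -257.7, 268.6]
eef_rot: [-0.169, 0.037, 0.985, 0.005]
force: [0.4, -0.7, -0.5]
width: 0.335
grip_force: 70.4
eef_pos: [384.4, -169.2, 264.0]
eef_rot: [-0.173, 0.036, 0.984, 0.007]
eef_pos: [396.5, -82.8, 264.2]
eef_rot: [-0.173, 0.036, 0.984, 0.007]
eef_pos: [408.5, 3.4, 264.3]
eef_rot: [-0.173, 0.036, 0.984, 0.006]
eef_pos: [420.6, 89.7, 264.3]
eef_rot: [-0.173, 0.036, 0.984, 0.006]
eef_pos: [432.7, 175.9, 264.3]
eef_rot: [-0.173, 0.036, 0.984, 0.006]
eef_pos: [444.8, 262.2, 264.2]
eef_rot: [-0.173, 0.036, 0.984, 0.006]
7.7833 [ 0.41269018  0.36548412  1.4601569   0.15896089  1.62588595 -1.1003176 ] [444.79269657 262.21772049 264.24572036] [[-0.938  0.074 -0.34 ]
 [ 0.07   0.997  0.024]
 [ 0.341 -0.001 -0.94 ]]
```

View pics/s2.png

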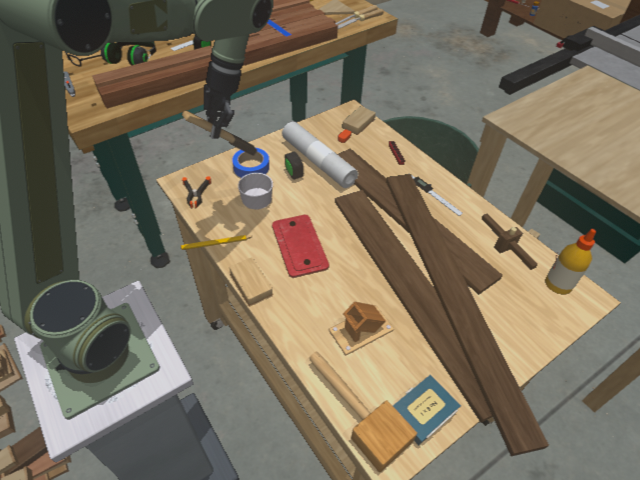

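The brush is held at 45°, with its tip at about (258,152) above and behind the pot. The stand is empty and nothing else has moved. I'll check the tip against its predicted position.

```bash
python3 - <<'E'
from h import *
S=cv2.imread("pics/s2.png");T=cv2.imread("pics/t2.png")
cs=optics.get_calibration("scene");ct=optics.get_calibration("top")
p=[554.9,255.2,175.1];print(proj(cs,p),proj(ct,p))
u,v=map(int,proj(ct,p));print(u,v)
a=cv2.resize(S[125:185,220:270],None,fx=8,fy=8,interpolation=cv2.INTER_CUBIC)
b=cv2.resize(T[v-30:v+30,u-25:u+25],None,fx=8,fy=8,interpolation=cv2.INTER_CUBIC)
cv2.imwrite("pics/c4.png",np.hstack([a,b]))
E
```

```text
(np.float64(254.33497887276815), np.float64(149.5030158257913)) (np.float64(223.72335322517176), np.float64(223.63301870097263))
223 223
```

View pics/c4.png

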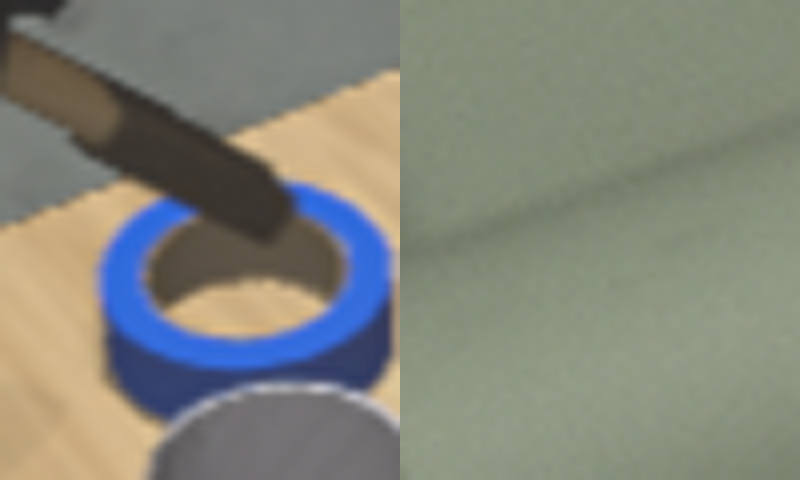

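The end-face centre appears at scene pixel (254.3,150.6) against a predicted (254.3,149.5), so the tip offset (110,-7,-89) holds. The arm blocks the top view. Now I dip.

```bash
python3 -m creep '[{"x":-0.08,"y":-0.05,"z":0.22,"ax":0,"ay":0,"az":0,"claw":1},{"x":-0.16,"y":-0.05,"z":0.44,"ax":0,"ay":0,"az":0,"claw":1},{"x":-0.24,"y":-0.05,"z":0.66,"ax":0,"ay":0,"az":0,"claw":1},{"x":-0.24,"y":-0.05,"z":0.66,"ax":0,"ay":0,"az":0,"claw":1}]' | grep -E 'pos|force'
python3 -m creep '[{"x":-0.06,"y":0,"z":0.17,"ax":0,"ay":0,"az":0,"claw":1},{"x":-0.12,"y":0,"z":0.34,"ax":0,"ay":0,"az":0,"claw":1},{"x":-0.18,"y":0,"z":0.5,"ax":0,"ay":0,"az":0,"claw":1},{"x":-0.24,"y":0,"z":0.66,"ax":0,"ay":0,"az":0,"claw":1},{"x":-0.24,"y":0,"z":0.66,"ax":0,"ay":0,"az":0,"claw":1},{"x":-0.24,"y":0,"z":0.66,"ax":0,"ay":0,"az":0,"claw":1},{"x":-0.24,"y":0,"z":0.66,"ax":0,"ay":0,"az":0,"claw":1},{"x":-0.24,"y":0,"z":0.66,"ax":0,"ay":0,"az":0,"claw":1}]'
python3 - <<'E'
from h import *
s=robot.sense();w=rot(s["eef_rot"]);print(s["eef_pos"]+[110,-7,-89],s["time"])
print("tip in tool",w.inv().apply([110,-7,-89]))
E
```

```text
eef_pos: [442.4, 254.4, 190.7]
force: [-1.3, -0.5, -1.9]
grip_force: 70.3
time: 8.88
eef_pos: [446.0, 256.5, 126.5]
eef_rot: [-0.171, 0.036, 0.985, 0.007]
force: [-1.0, -0.6, -0.4]
width: 0.335
grip_force: 70.4
[556.03913355 249.53273444  37.4837373 ] 8.8833
tip in tool [-133.74880545    1.02759202   46.69262358]
```

```bash
python3 -m creep '[{"x":-0.02,"y":0,"z":0.05,"ax":0,"ay":0,"az":0,"claw":1},{"x":-0.02,"y":0,"z":0.05,"ax":0,"ay":0,"az":0,"claw":1},{"x":-0.02,"y":0,"z":0.05,"ax":0,"ay":0,"az":0,"claw":1},{"x":-0.02,"y":0,"z":0.05,"ax":0,"ay":0,"az":0,"claw":1},{"x":-0.02,"y":0,"z":0.05,"ax":0,"ay":0,"az":0,"claw":1},{"x":-0.02,"y":0,"z":0.05,"ax":0,"ay":0,"az":0,"claw":1}]' | grep -E 'pos|force'
python3 -m creep '[{"x":0.06,"y":0,"z":-0.17,"ax":0,"ay":0,"az":0,"claw":1},{"x":0.12,"y":0,"z":-0.34,"ax":0,"ay":0,"az":0,"claw":1},{"x":0.18,"y":0,"z":-0.5,"ax":0,"ay":0,"az":0,"claw":1},{"x":0.24,"y":0,"z":-0.66,"ax":0,"ay":0,"az":0,"claw":1},{"x":0.34,"y":0,"z":-0.94,"ax":0,"ay":0,"az":0,"claw":1},{"x":0.34,"y":0,"z":-0.94,"ax":0,"ay":0,"az":0,"claw":1}]' | grep -E 'pos|force'
python3 - <<'E'
from h import *
s=robot.sense();w=rot(s["eef_rot"])
tip=np.array([-133.7,1,46.7])
b=w.apply([.904,0,-.427]);print("brush y",b, s["joint_positions"])
for f in(-.5,):
    n=w*R.from_rotvec([0,f*np.pi/2,0]);print("brush y after",n.apply([.904,0,-.427]))
    t=np.array([547,26,200])-n.apply(tip);print("tcp",t,"shift",w.inv().apply(t-s["eef_pos"])/100,"in new axes",n.inv().apply(t-s["eef_pos"])/100)
E
```

```text
eef_pos: [445.5, 256.3, 119.8]
force: [0.6, 0.6, -0.4]
grip_force: 70.4
eef_pos: [447.3, 257.4, 224.5]
force: [0.3, -0.0, 0.3]
grip_force: 70.4
brush y [-0.7097058   0.04903239  0.70246601] [ 0.40326928  0.38334482  1.53134089  0.15697865  1.52792109 -1.12519375]
brush y after [-0.99703446  0.0736719  -0.00630408]
tcp [406.57311938  35.44529758 184.23112077] shift [ 0.09861338 -2.24517741  0.45025836] in new axes [ 0.38811093 -2.24517741  0.24865055]
```

The dip reached about 27 mm (tip z ≈ 31) with no contact force. Now I carry it to the plate and turn it level.

```bash
for i in 1 2; do python3 -m creep '[{"x":0,"y":-0.25,"z":0,"ax":0,"ay":0,"az":0,"claw":1},{"x":0,"y":-0.5,"z":0,"ax":0,"ay":0,"az":0,"claw":1},{"x":0,"y":-0.75,"z":0,"ax":0,"ay":0,"az":0,"claw":1},{"x":0,"y":-1,"z":0,"ax":0,"ay":0,"az":0,"claw":1},{"x":0,"y":-1,"z":0,"ax":0,"ay":0,"az":0,"claw":1}]' | grep -E 'pos'; done
python3 -m creep '[{"x":0.02,"y":-0.05,"z":0.05,"ax":0,"ay":-0.06,"az":0,"claw":1},{"x":0.04,"y":-0.1,"z":0.1,"ax":0,"ay":-0.12,"az":0,"claw":1},{"x":0.05,"y":-0.15,"z":0.2,"ax":0,"ay":-0.18,"az":0,"claw":1},{"x":0.06,"y":-0.2,"z":0.25,"ax":0,"ay":-0.24,"az":0,"claw":1},{"x":0.08,"y":-0.24,"z":0.3,"ax":0,"ay":-0.3,"az":0,"claw":1},{"x":0.1,"y":-0.24,"z":0.35,"ax":0,"ay":-0.36,"az":0,"claw":1},{"x":0.1,"y":-0.24,"z":0.4,"ax":0,"ay":-0.43,"az":0,"claw":1},{"x":0.1,"y":-0.24,"z":0.45,"ax":0,"ay":-0.5,"az":0,"claw":1},{"x":0.1,"y":-0.24,"z":0.45,"ax":0,"ay":-0.5,"az":0,"claw":1},{"x":0.1,"y":-0.24,"z":0.45,"ax":0,"ay":-0.5,"az":0,"claw":1},{"x":0.1,"y":-0.24,"z":0.45,"ax":0,"ay":-0.5,"az":0,"claw":1},{"x":0.1,"y":-0.24,"z":0.45,"ax":0,"ay":-0.5,"az":0,"claw":1}]'
python3 - <<'E'
from h import *
s=robot.sense();w=rot(s["eef_rot"]);tp=s["eef_pos"]+w.apply([-133.7,1,46.7])
print("brush y",w.apply([.904,0,-.427]),"tip",tp,s["joint_positions"])
S=optics.snapshot("scene");cs=optics.get_calibration("scene");print(proj(cs,tp),proj(cs,[547,26,16]),proj(cs,[545,250,58]))
cv2.imwrite("pics/f.png",cv2.resize(S[130:290,180:380],None,fx=3.5,fy=3.5))
E
```

```text
eef_pos: [437.2, 153.2, 219.6]
eef_pos: [430.2, 54.1, 219.5]
time: 11.72
eef_pos: [407.1, 35.2, 182.5]
eef_rot: [0.219, 0.036, 0.975, -0.008]
force: [0.8, -0.2, -0.9]
width: 0.34
grip_force: 70.4
brush y [-9.97039685e-01  7.38667538e-02 -7.54878436e-04] tip [547.60102486  25.73036496 197.47663329] [ 0.12228007 -0.08902296  2.2698713  -0.16343867  0.53183906 -1.25140929]
(np.float64(298.3045952163872), np.float64(194.55608728912023)) (np.float64(298.4867714930866), np.float64(243.61579884176464)) (np.float64(255.29626861617857), np.float64(184.20447639152232))
```

View pics/f.png

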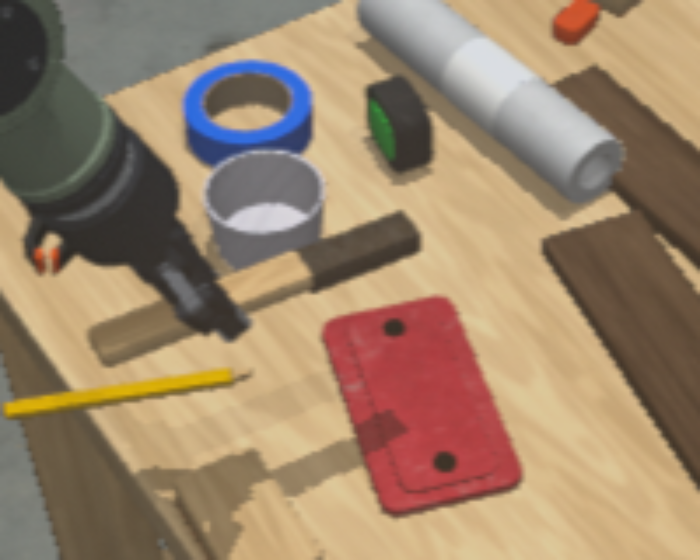

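The brush is level with its tip at about (298.6,196.3) in scene pixels, against a predicted (298.3,194.6). It sits over the plate middle and the pot hasn't moved. I'll let it settle and hand in.

```bash
python3 -m creep '[{"x":0,"y":0,"z":0,"ax":0,"ay":0,"az":0,"claw":1},{"x":0,"y":0,"z":0,"ax":0,"ay":0,"az":0,"claw":1},{"x":0,"y":0,"z":0,"ax":0,"ay":0,"az":0,"claw":1},{"x":0,"y":0,"z":0,"ax":0,"ay":0,"az":0,"claw":1},{"x":0,"y":0,"z":0,"ax":0,"ay":0,"az":0,"claw":1},{"x":0,"y":0,"z":0,"ax":0,"ay":0,"az":0,"claw":1}]'
python3 -c "
from bench import robot;print(abs(robot.sense()['joint_vel']).max());print(robot.finish_job())"
```

```text
time: 12.27
eef_pos: [404.2, 34.7, 180.7]
eef_rot: [0.218, 0.036, 0.975, -0.008]
force: [0.0, -0.5, -1.0]
width: 0.333
grip_force: 70.4
0.0027021043609135828
the job is handed in; nothing more can be done
None
```

The job is handed in at 12.3 s: the brush was drawn from its stand, dipped about 27 mm into the pot, and is held level and still with its tip about 196 mm above the bench over the plate middle; neither the pot nor the plate appeared to have moved.

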